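# Switch on the cup warmer for two of three cups

## Task

Switch on the cup warmer with closed fingers: press the green mains key all the way down, then the key of the plate that the dark blue mug stands on, and then the key of the plate with the cream cup; each plate's key is the white one straight in front of it. Leave the key of the green mug's plate alone, and do not lift or shift the mugs, the cup or anything else.

Things in the scene. Friction and masses are not known exactly. Their poses are not given: they have to be found in the camera images.
- warmer: Dark-grey cup warmer fixed on the worktop, 240 mm deep, 420 wide, flat deck 40 mm high. Origin at worktop level, 20 mm behind its middle; x to its back, y to its left, z up. Along the front (x -100 mm): green mains key (y +165) and three white keys (y +85, -30, -145), each joined by a white line to the plate behind it. Plates: aluminium, 104 mm across, at x +45 mm, same y as their keys
- key_mains (a joint): Green push key (mains) at the left end of the key row. 42 x 40 mm in plan, level top 50 mm above the worktop when up, 10 mm proud of the flat deck. Value 0 = up, 0.007 m = fully down, straight down; about 3 N moves it slowly, it stops hard at 7 mm, 3 mm proud of the deck, and stays down when let go.
- key_mains_top (a point): Centre of the top face of the green mains key; moves with it.
- key_left (a joint): White key of the left-hand (+y) plate; the same kind of key and joint values as the mains key (0 up, 0.007 m fully down, stays down).
- key_left_top (a point): Centre of the top face of the white key of the left-hand (+y) plate; moves with it.
- plate_left (a point): Centre of the left-hand (+y) warming plate's top face, 43 mm above the worktop.
- key_middle (a joint): White key of the middle plate; the same kind of key and joint values as the mains key (0 up, 0.007 m fully down, stays down).
- key_middle_top (a point): Centre of the top face of the white key of the middle plate; moves with it.
- plate_middle (a point): Centre of the middle warming plate's top face, 43 mm above the worktop.
- key_right (a joint): White key of the right-hand (-y) plate; the same kind of key and joint values as the mains key (0 up, 0.007 m fully down, stays down).
- key_right_top (a point): Centre of the top face of the white key of the right-hand (-y) plate; moves with it.
- plate_right (a point): Centre of the right-hand (-y) warming plate's top face, 43 mm above the worktop.
- blue_mug: Dark blue mug, empty, 80 mm across the body, 110 mm with its handle, 82 mm high, upright on one of the plates. Origin at the level of its underside, 15 mm from the body's axis towards the handle, within 25 mm of the plate's centre; handle points roughly to the warmer's back.
- cream_cup: Cream speckled cup without handle, empty, 82 mm across, 66 mm high, upright on one of the plates. Origin at the centre of its underside, within 25 mm of the plate's centre.
- green_mug: Mug, green above and cream below, 86 mm across the body, 121 mm with its handle, 99 mm high, upright on the remaining plate; its plate is to stay off. Origin at the level of its underside, 18 mm from the body's axis towards the handle, within 25 mm of the plate's centre; handle points roughly to the warmer's back.
- coffee_jar: Bystander: glass jar with red lid, 81 mm across, 145 mm high, behind the warmer. Origin at the centre of its underside.
- fish_tin: Bystander: flat fish tin with a turquoise lid, 63 x 105 x 26 mm, on the worktop at the right. Origin at the centre of its underside.

How it is judged:
On the way, in this order (a step that is already met when the one before it is completed fails the run):
1. the green mains key is down, all white keys still up (value of joint key_mains above 0.0055 m and value of joint each of key_left, key_middle, key_right below 0.002 m), for 0.1 s.
2. the key of the blue mug's plate is down, the other two white keys still up (value of joint key_mains above 0.0055 m and ((horizontal distance between blue_mug and plate_left below 0.045 m and value of joint key_left above 0.0055 m) or (horizontal distance between blue_mug and plate_middle below 0.045 m and value of joint key_middle above 0.0055 m) or (horizontal distance between blue_mug and plate_right below 0.045 m and value of joint key_right above 0.0055 m)) and ((horizontal distance between cream_cup and plate_left below 0.045 m and value of joint key_left below 0.002 m) or (horizontal distance between cream_cup and plate_middle below 0.045 m and value of joint key_middle below 0.002 m) or (horizontal distance between cream_cup and plate_right below 0.045 m and value of joint key_right below 0.002 m)) and ((horizontal distance between green_mug and plate_left below 0.045 m and value of joint key_left below 0.002 m) or (horizontal distance between green_mug and plate_middle below 0.045 m and value of joint key_middle below 0.002 m) or (horizontal distance between green_mug and plate_right below 0.045 m and value of joint key_right below 0.002 m))), for 0.1 s.
3. the key of the cream cup's plate is down, the green mug's key still up (value of joint key_mains above 0.0055 m and ((horizontal distance between blue_mug and plate_left below 0.045 m and value of joint key_left above 0.0055 m) or (horizontal distance between blue_mug and plate_middle below 0.045 m and value of joint key_middle above 0.0055 m) or (horizontal distance between blue_mug and plate_right below 0.045 m and value of joint key_right above 0.0055 m)) and ((horizontal distance between cream_cup and plate_left below 0.045 m and value of joint key_left above 0.0055 m) or (horizontal distance between cream_cup and plate_middle below 0.045 m and value of joint key_middle above 0.0055 m) or (horizontal distance between cream_cup and plate_right below 0.045 m and value of joint key_right above 0.0055 m)) and ((horizontal distance between green_mug and plate_left below 0.045 m and value of joint key_left below 0.002 m) or (horizontal distance between green_mug and plate_middle below 0.045 m and value of joint key_middle below 0.002 m) or (horizontal distance between green_mug and plate_right below 0.045 m and value of joint key_right below 0.002 m))), for 0.1 s.
At the end, for the whole second after the job is handed in: The mains key and the keys of the blue mug's and the cream cup's plates are down (at least 5.5 of 7 mm), the key of the green mug's plate is up (under 2 mm), and the mugs, the cup, the jar and the tin are within 20 mm of where they stood (all of step 3 and distance of each of blue_mug, cream_cup, green_mug, coffee_jar, fish_tin from where it was at the start of the episode below 0.02 m); the robot touches nothing.
It fails at once if a plate's key is pressed before the mains key is down (value of joint key_mains below 0.005 m and value of joint any of key_left, key_middle, key_right above 0.003 m).
It fails at once if the cream cup's key is pressed before the blue mug's key is down (((horizontal distance between cream_cup and plate_left below 0.045 m and value of joint key_left above 0.003 m) or (horizontal distance between cream_cup and plate_middle below 0.045 m and value of joint key_middle above 0.003 m) or (horizontal distance between cream_cup and plate_right below 0.045 m and value of joint key_right above 0.003 m)) and ((horizontal distance between blue_mug and plate_left below 0.045 m and value of joint key_left below 0.005 m) or (horizontal distance between blue_mug and plate_middle below 0.045 m and value of joint key_middle below 0.005 m) or (horizontal distance between blue_mug and plate_right below 0.045 m and value of joint key_right below 0.005 m))).
It fails at once if the key of the green mug's plate is pressed ((horizontal distance between green_mug and plate_left below 0.045 m and value of joint key_left above 0.003 m) or (horizontal distance between green_mug and plate_middle below 0.045 m and value of joint key_middle above 0.003 m) or (horizontal distance between green_mug and plate_right below 0.045 m and value of joint key_right above 0.003 m)).
It fails at once if a mug or the cup is lifted, shifted by more than 20 mm or tipped (distance of any of blue_mug, cream_cup, green_mug from where it was at the start of the episode above 0.02 m or angle between any of blue_mug, cream_cup, green_mug's own z axis and vertical above 0.25 rad).
It fails at once if the coffee jar or the fish tin is moved by more than 20 mm (distance of any of coffee_jar, fish_tin from where it was at the start of the episode above 0.02 m).
It also fails if it takes over 34 s, if anything falls off the work surface, if the arm or the gripper's body presses on something with over 40 N, if the wrist force passes 120 N, or if a joint passes its speed limit or range.

## Robot

A 7-joint arm with a two-finger parallel gripper is mounted at the origin on a cart in front of the work surface, level with it; the furniture and walls round the work are solid. World frame = base frame: x ahead of the robot, y to its left, z up, the work surface at z = 0. Lengths are in m, angles in rad, forces in N, time in s.
With the tool pointing down it reaches from about 0.4 to 0.9 m from the base axis. Payload 5.5 kg.
Tool frame: the origin (TCP) lies between the finger pads; the fingertips stand ahead of it and the grasp point (between the pads) lies 11 mm behind it (robot.tips_ahead is the z of the fingertips in the tool frame, in m); z points along the fingers, y is the line along which they close (so a half turn about z gives the same grasp; the last joint's range is limited). The gripper opens to 92 mm and grips with 3 to 60 N. Pads are 19 mm wide; open, the fingers measure 130 mm over their backs; the gripper's body (75 mm by 190 mm) begins 47 mm behind the grasp point.
Start: joints at [0.263, 0.501, -0.427, 1.55, 0.221, 1.138, -0.21], TCP at [0.65, 0, 0.21] pointing down, gripper open.
Joint ranges: [-2.88, 2.88], [-0.31, 2.03], [-1.54, 1.56], [0.2, 2.42], [-1.41, 4.55], [0.19, 2.02], [-2.57, 2.57]. Speed limits (rad/s): [2.57, 2.57, 3.14, 3.14, 3.14, 3.14, 3.14].

## Interface

Orientations are given as a unit quaternion [w, x, y, z].
In Python, from station import read_state, viewer, order, robot gives the robot as it stands.
- The arm moves only by the shell command python3 -m handwheel 'ROWS' [FORCE]. ROWS is a JSON object of lists of equal length, an entry for each row: "dp": the shift along the tool's x, y, z in units of 1 m (1.0 is 1 m), a list of three; "delta_rot": the turn, a rotation vector about the tool's x, y, z in units of 0.5 rad (1.0 is 0.5 rad), a list of three; "claw": the gripper's target within -1 to 1 (shut at 1, half-way at 0, fully open at -1). In form: {"dp": [[tx, ty, tz], ...], "delta_rot": [[rx, ry, rz], ...], "claw": [claw, ...]}. A call has 1 to 20 rows; each row is the pose to reach, as a shift and turn from the pose commanded when the call began, along the tool's axes at that moment; what a row does not reach only later rows make up. A row lasts 1/10 s, in which the tool goes at most 50 mm and 8.59 degrees, less where a joint would pass 70% of its speed; a pose out of reach is approached as far as the arm can. A call with a number of a shift or a turn outside -1 to 1 is refused whole. A call with a gripper value outside its range is refused whole. The fingers move at their own pace and stop on an object; FORCE is the grip in N (left out, the last holds). Time passes only in rows, so rows that repeat a pose let the fingers close. It gives the time, the measured TCP pose, the force, the opening and the grip force at its end, in the units of the state.
- read_state(): the state, without advancing time (a new reading comes with each control period).
- viewer.camera(name): name is "scene" or "side" or "wrist"; returns a dict with "color" (420x560x3 uint8, red, green, blue), "fov_y" (degrees; the focal length in pixels is half the picture's height over the tangent of half this angle, whatever the lens; pixels are square), "cx", "cy" (the principal point, pixels), "dist" ([k1, k2, p1, p2, k3] as OpenCV has them; the pictures are not rectified), "xyz" and "orientation" of the camera in the world. Camera axes: x right, y down, z forward; pixel columns grow to the right and rows downward; lengths in m; the calibration is good to about 2 mm. A picture is of the moment at which its call begins. There is no depth.
- order.hand_in(): hands the job in; it is judged then, once.
The state is a dict: "time_s": time; "qpos": joint angles; "joint_vel": joint speeds; "joint_torque": joint torques, N m; "position": TCP position; "tool_rot": TCP orientation; "contact_force": force on the tool from outside, world axes, zero at the start; "ft_torque": the same for the moment, N m; "grip_width": finger opening in m; "grip_force": force on a finger pad.
Only numpy, scipy, OpenCV 4.12 (cv2) and the standard library are available. Lean on these libraries where they do the work, as an engineer would, in place of code of your own. Each camera call takes 0.05 s, during which the arm holds its last target. There are 200 camera calls.

## Working session

There is one attempt and no reset: what is moved stays moved. The work goes in short steps, Python scripts to look and compute and a shell command to move; the robot and the scene stay as the last step left them, time stands still between calls to the robot, and variables do not carry over. Pictures are saved under pics/ and viewed, at most 10 in all, crops included, and the job is handed in when it is done.

```bash
mkdir -p pics; cat > h.py <<'E'
import numpy as np, cv2
from scipy.spatial.transform import Rotation as R
def K(c):
    f=c["color"].shape[0]/2/np.tan(np.radians(c["fov_y"])/2)
    return np.array([[f,0,c["cx"]],[0,f,c["cy"]],[0,0,1.]])
def rot(q): return R.from_quat(np.r_[q[1:],q[0]]).as_matrix()
def ray(c,uv,z):
    p=cv2.undistortPoints(np.array(uv,float).reshape(-1,1,2),K(c),np.array(c["dist"],float)).reshape(-1,2)
    d=np.c_[p,np.ones(len(p))]@rot(c["orientation"]).T
    o=np.array(c["xyz"]); return o+d*((z-o[2])/d[:,2])[:,None]
def proj(c,P):
    M=rot(c["orientation"]).T
    return cv2.projectPoints(np.array(P,float),cv2.Rodrigues(M)[0],-M@np.array(c["xyz"]),K(c),np.array(c["dist"],float))[0].reshape(-1,2)
E
python3 - <<'E'
from station import *
from h import *
import pickle
d={}
for n in("scene","side"):
    c=viewer.camera(n); d[n]=c; cv2.imwrite(f"pics/{n}.png",c["color"][...,::-1]); print(n,c["xyz"],c["orientation"],c["fov_y"])
pickle.dump(d,open("d.pkl","wb"))
print(read_state(),robot.tips_ahead)
E
```

```text
scene [0.16646588 0.83164334 1.00071358] [ 0.08960949 -0.19303613  0.89490815 -0.39223284] 47.3438510591719
side [ 0.27589702 -0.98933294  0.52955665] [-0.51658546  0.83788808 -0.14612359  0.09864541] 53.90224504742296
{'time_s': 0.1, 'qpos': array([ 0.26321163,  0.50174688, -0.42683909,  1.55138935,  0.22083357,
        1.13831261, -0.21031853]), 'joint_vel': array([-0.00012979, -0.00195567, -0.00024866, -0.0022732 ,  0.00256478,
       -0.00154132, -0.00070139]), 'joint_torque': array([-1.10208965e-02, -5.67877543e+01, -5.83891511e+00, -2.79918051e+01,
       -6.91340840e-02,  2.40444340e-02,  3.03501565e-05]), 'position': array([ 6.49310187e-01, -3.69663423e-05,  2.08571167e-01]), 'tool_rot': array([-6.45963119e-04,  7.07082207e-01,  7.07130788e-01, -6.20181569e-04]), 'contact_force': array([-0.26768598, -0.2774726 , -1.02772961]), 'ft_torque': array([-0.03649374,  0.00554239,  0.00108864]), 'grip_force': 0.0, 'grip_width': 0.09176813210038667} 0.008
```

View pics/scene.png

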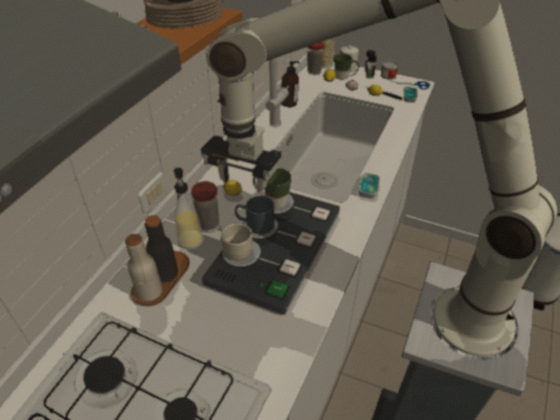

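View pics/side.png

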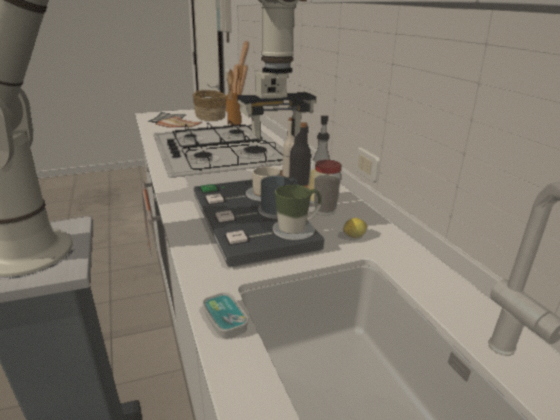

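The scene view shows the green key at about (277,289) and the white keys at (289,267), (306,238) and (321,213). The cream cup is on the left plate, the blue mug in the middle and the green mug on the right. The side view agrees.

```bash
python3 - <<'E'
from h import *
import pickle
d=pickle.load(open("d.pkl","rb"))
seeds={"scene":[(277,289),(289,267),(306,238),(321,213)],"side":[(209,188),(215,199),(225,216),(236,237)]}
loc=np.array([[-.1,.165],[-.1,.085],[-.1,-.03],[-.1,-.145]])
for n,c in d.items():
    im=c["color"].astype(int); px=[]
    for i,(u,v) in enumerate(seeds[n]):
        w=im[v-14:v+15,u-16:u+17]
        m=(w[...,1]-w[...,0]>25) if i==0 else (w.min(2)>120)
        k,l,s,ce=cv2.connectedComponentsWithStats(m.astype(np.uint8))
        j=1+np.argmax(s[1:,4]); px.append(ce[j]+[u-16,v-14]); print(n,i,s[j],px[-1].round(1))
    P=ray(c,px,.049)[:,:2]; print(P.round(4))
    # rigid fit
    A=loc-loc.mean(0);B=P-P.mean(0)
    th=np.arctan2((A[:,0]*B[:,1]-A[:,1]*B[:,0]).sum(),(A*B).sum())
    Q=np.array([[np.cos(th),-np.sin(th)],[np.sin(th),np.cos(th)]])
    F=A@Q.T+P.mean(0); print("yaw",th,"fit",F.round(4).tolist(),"res mm",((P-F)*1e3).round(1).tolist())
E
```

```text
scene 0 [  7   6  20  16 189] [277.5 288.5]
scene 1 [13  8 13 12 81] [292.4 266.2]Traceback (most recent call last):
  File "<stdin>", line 12, in <module>
    return _wrapfunc(a, 'argmax', axis=axis, out=out, **kwds)
    return bound(*args, **kwds)
ValueError: attempt to get argmax of an empty sequence
```

```bash
python3 - <<'E'
from h import *
import pickle
d=pickle.load(open("d.pkl","rb"))
seeds={"scene":[(277,289),(289,267),(306,238),(321,213)],"side":[(209,188),(215,199),(225,216),(236,237)]}
loc=np.array([[-.1,.165],[-.1,.085],[-.1,-.03],[-.1,-.145]])
for n,c in d.items():
    im=c["color"].astype(int); px=[]
    for i,(u,v) in enumerate(seeds[n]):
        h=(11,12) if n=="scene" else (7,11)
        w=im[v-h[0]:v+h[0]+1,u-h[1]:u+h[1]+1]
        g=(w[...,1]-w[...,0] if i==0 else w.min(2)).clip(0,255).astype(np.uint8)
        t,m=cv2.threshold(g,0,1,cv2.THRESH_OTSU)
        m=cv2.morphologyEx(m,cv2.MORPH_OPEN,np.ones((3,3),np.uint8))
        k,l,s,ce=cv2.connectedComponentsWithStats(m)
        j=l[h[0],h[1]] or 1+np.argmax(s[1:,4]); px.append(ce[j]+[u-h[1],v-h[0]]); print(n,i,t,s[j],px[-1].round(1))
    P=ray(c,px,.049)[:,:2]; print(P.round(4))
    A=loc-loc.mean(0);B=P-P.mean(0)
    th=np.arctan2((A[:,0]*B[:,1]-A[:,1]*B[:,0]).sum(),(A*B).sum())
    Q=np.array([[np.cos(th),-np.sin(th)],[np.sin(th),np.cos(th)]])
    F=A@Q.T+P.mean(0); print("yaw",th,"fit",F.round(4).tolist(),"res mm",((P-F)*1e3).round(1).tolist())
E
```

```text
scene 0 19.0 [  3   3  20  16 219] [277.4 288.6]
scene 1 79.0 [  4   4  19  15 196] [290.2 266.6]
scene 2 57.0 [  4   5  17  14 169] [306.  238.3]
scene 3 83.0 [  4   5  16  12 142] [320.7 212.8]
[[ 0.487   0.1422]
 [ 0.4869  0.0614]
 [ 0.4881 -0.0527]
 [ 0.4878 -0.1685]]
yaw 0.0033215128980412082 fit [[0.487, 0.1418], [0.4872, 0.0618], [0.4876, -0.0532], [0.488, -0.1682]] res mm [[0.1, 0.3], [-0.3, -0.5], [0.5, 0.5], [-0.2, -0.3]]
side 0 17.0 [ 3  4 16  7 97] [208.1 187.8]
side 1 96.0 [  2   2  17   9 118] [213.8 197.9]
side 2 78.0 [  2   2  18  11 155] [224.6 215.7]
side 3 104.0 [  2   1  20  12 186] [236.  236.2]
[[ 0.4884  0.1321]
 [ 0.4884  0.0558]
 [ 0.4899 -0.0614]
 [ 0.4894 -0.1729]]
yaw 0.004301460738751631 fit [[0.4884, 0.1347], [0.4887, 0.0547], [0.4892, -0.0603], [0.4897, -0.1753]] res mm [[-0.0, -2.5], [-0.3, 1.1], [0.7, -1.0], [-0.4, 2.5]]
```

Both views agree to within a few mm. Averaging them (the visible key sides bias each one) gives keys at x≈0.488 and y≈0.138, 0.058, -0.057, -0.172. I'll turn the gripper 90° so its long body runs along y, clear of the mugs.

```bash

python3 -m handwheel '{"dp":[[0,-0.04,0],[0.03,-0.08,0],[0.06,-0.12,0],[0.1,-0.162,0],[0.138,-0.162,0],[0.138,-0.162,0]],"delta_rot":[[0,0,0.2],[0,0,0.4],[0,0,0.6],[0,0,0.8],[0,0,1],[0,0,1]],"claw":[1,1,1,1,1,1]}' 10
python3 -m handwheel '{"dp":[[0,0,0],[0,0,0],[0,0,0],[0,0,0]],"delta_rot":[[0,0,0.28],[0,0,0.56],[0,0,0.84],[0,0,1]],"claw":[1,1,1,1]}'
python3 -m handwheel '{"dp":[[0,0,0],[0,0,0],[0,0,0],[0,0,0]],"delta_rot":[[0,0,0.28],[0,0,0.56],[0,0,0.84],[0,0,1]],"claw":[1,1,1,1]}'
python3 -m handwheel '{"dp":[[0,0,0],[0,0,0],[0,0,0]],"delta_rot":[[0,0,0.14],[0,0,0.14],[0,0,0.14]],"claw":[1,1,1]}'
python3 - <<'E'
from station import *
from h import *
c=viewer.camera("wrist"); cv2.imwrite("pics/w1.png",c["color"][...,::-1])
s=read_state(); print(s["position"],rot(s["tool_rot"]).round(3),s["contact_force"],s["grip_width"],s["qpos"].round(2))
P=[[.488,y,.05] for y in(.138,.058,-.057,-.172)]
print(proj(c,P).round(0))
import pickle; pickle.dump(c,open("w1.pkl","wb"))
E
```

```text
time_s: 0.7
position: [0.4855, 0.1451, 0.2101]
tool_rot: [-0.001, 0.858, 0.513, 0.001]
contact_force: [0.5, 0.1, 0.5]
grip_width: 0.0484
grip_force: 0.0
time_s: 1.1
position: [0.488, 0.1377, 0.2092]
tool_rot: [0.0, 0.96, 0.279, -0.0]
contact_force: [0.0, 0.8, 0.1]
grip_width: 0.0164
grip_force: 0.0
time_s: 1.5
position: [0.488, 0.1376, 0.2092]
tool_rot: [0.0, 0.999, 0.033, -0.0]
contact_force: [-0.2, 0.3, -0.7]
grip_width: 0.0003
grip_force: 0.0
time_s: 1.8
position: [0.488, 0.1378, 0.2093]
tool_rot: [0.0, 1.0, 0.001, -0.0]
contact_force: [-0.8, -0.8, 0.5]
grip_width: 0.0006
grip_force: 0.0
[0.48796545 0.13787863 0.2093323 ] [[ 1.     0.003 -0.   ]
 [ 0.003 -1.    -0.   ]
 [-0.     0.    -1.   ]] [-0.22608052  0.87001006  0.87110387] 0.000731614186773599 [-0.07  0.23 -0.3   1.91  0.08  1.02 -1.97]
[[278. 191.]
 [357. 191.]
 [467. 192.]
 [570. 193.]]
```

View pics/w1.png

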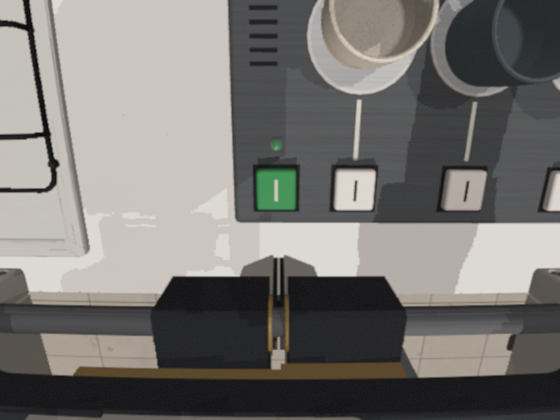

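The wrist view shows the green key at (276,190) and the white keys at (355,190) and (464,190), so the estimates hold within about 2–3 mm. Keys are at y≈0.140, 0.060 and -0.054. Next I press the mains key.

```bash

python3 -m handwheel '{"dp":[[0.001,-0.002,0.045],[0.001,-0.002,0.09],[0.001,-0.002,0.125],[0.001,-0.002,0.142],[0.001,-0.002,0.146],[0.001,-0.002,0.149],[0.001,-0.002,0.151],[0.001,-0.002,0.152],[0.001,-0.002,0.153],[0.001,-0.002,0.154],[0.001,-0.002,0.155],[0.001,-0.002,0.156],[0.001,-0.002,0.157],[0.001,-0.002,0.158],[0.001,-0.002,0.159],[0.001,-0.002,0.159],[0.001,-0.002,0.159]],"delta_rot":[[0,0,0],[0,0,0],[0,0,0],[0,0,0],[0,0,0],[0,0,0],[0,0,0],[0,0,0],[0,0,0],[0,0,0],[0,0,0],[0,0,0],[0,0,0],[0,0,0],[0,0,0],[0,0,0],[0,0,0]],"claw":[1,1,1,1,1,1,1,1,1,1,1,1,1,1,1,1,1]}'
```

```text
time_s: 3.55
position: [0.489, 0.14, 0.0505]
tool_rot: [-0.0, 1.0, 0.0, -0.0]
contact_force: [-0.3, 0.2, 0.6]
grip_width: 0.0007
grip_force: 0.0
```

```bash

python3 -m handwheel '{"dp":[[0,0,0.001],[0,0,0.002],[0,0,0.002],[0,0,0.002]],"delta_rot":[[0,0,0],[0,0,0],[0,0,0],[0,0,0]],"claw":[1,1,1,1]}'
```

```text
time_s: 3.95
position: [0.4889, 0.14, 0.0485]
tool_rot: [-0.0, 1.0, 0.0, -0.0]
contact_force: [0.0, 0.4, -0.7]
grip_width: 0.0008
grip_force: 0.0
```

```bash

python3 - <<'E'
from station import *
from h import *
c=viewer.camera("wrist"); a=c["color"][...,::-1]
s=viewer.camera("scene"); b=s["color"][...,::-1][190:330,190:377]
e=viewer.camera("side"); f=e["color"][...,::-1][130:270,150:337]
r=lambda i:cv2.resize(i,(400,300),interpolation=cv2.INTER_CUBIC)
cv2.imwrite("pics/p2.png",np.vstack([np.hstack([r(b),r(f)]),np.hstack([r(a),r(a[150:360,140:420])])]))
E
```

```text
(no output)
```

View pics/p2.png

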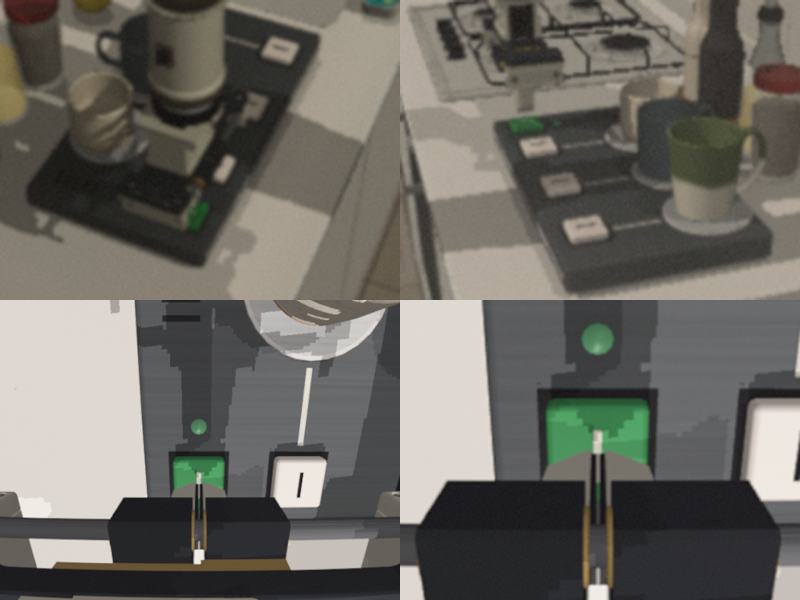

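```bash

python3 - <<'E'
from station import *
from h import *
e=viewer.camera("side");s=viewer.camera("scene");w=viewer.camera("wrist"); st=read_state()
print(st["position"],st["contact_force"])
for n,c in(("side",e),("scene",s),("wrist",w)):
    print(n,c["xyz"],proj(c,[[.489,.14,.0405],[.489,.14,.06],[.489,.14,.043],[.489,.14,.05],[.489,.06,.05]]).round(1).tolist())
a=w["color"][...,::-1]; cv2.imwrite("pics/w3.png",cv2.resize(a[150:420,100:460],(800,600),interpolation=cv2.INTER_CUBIC))
cv2.imwrite("pics/s3.png",cv2.resize(e["color"][145:235,165:285,::-1],(800,600),interpolation=cv2.INTER_CUBIC))
E
```

```text
[0.4890283  0.14006152 0.04857297] [ 0.32100713 -0.67537225  0.62453252]
side [ 0.27589702 -0.98933294  0.52955665] [[207.9, 189.4], [207.5, 183.4], [207.9, 188.6], [207.7, 186.5], [213.7, 197.0]]
scene [0.16646588 0.83164334 1.00071358] [[277.1, 289.9], [277.0, 285.0], [277.1, 289.2], [277.0, 287.5], [289.6, 265.8]]
wrist [0.57082853 0.14016996 0.22540156] [[278.6, 251.8], [278.6, 266.6], [278.6, 253.5], [278.6, 258.6], [419.0, 258.4]]
```

View pics/s3.png

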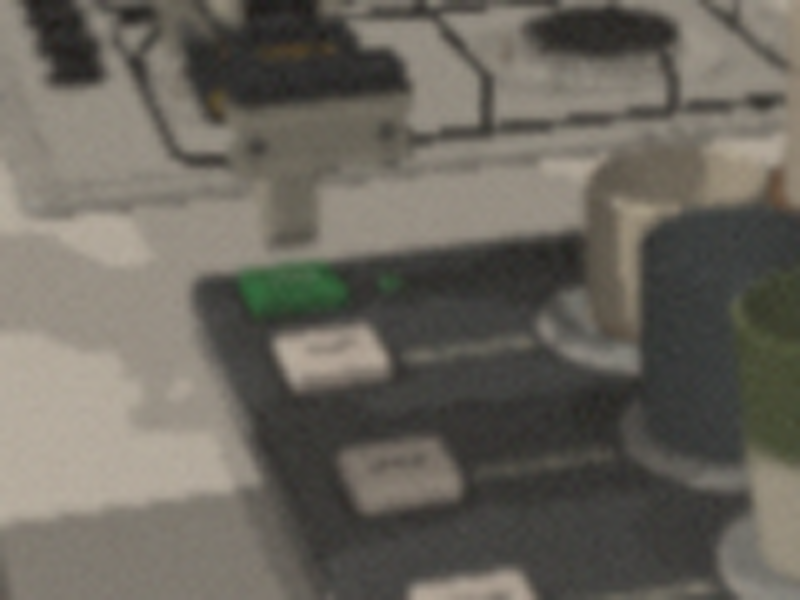

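View pics/w3.png

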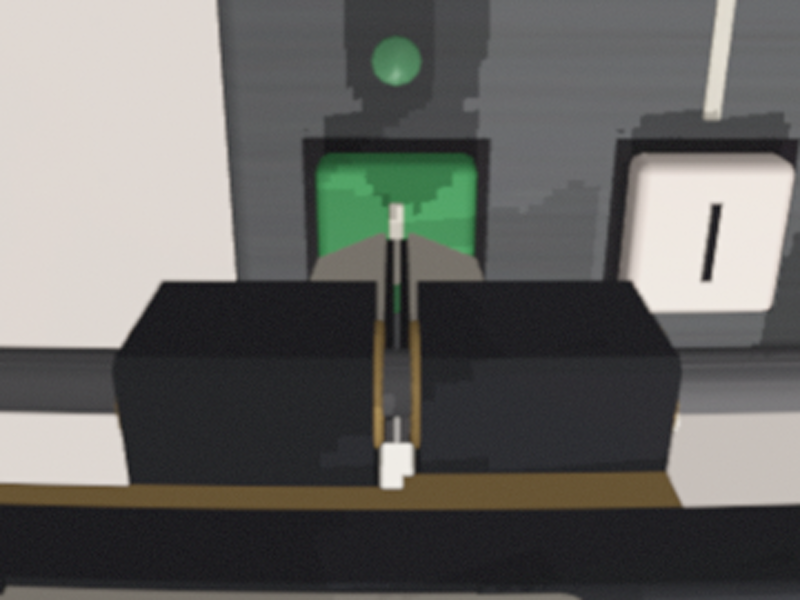

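Both close views show the closed fingertips still about 20 mm above the key. In the side crop the tip is at (290,243) and the key top at (290,265). The wrist view puts the tip at row 258, which means z≈0.068. That fits the missing force, so closed tips sit higher than the stated 8 mm ahead. I'll keep going down slowly and watch the force.

```bash

python3 -m handwheel '{"dp":[[0,0,0.004],[0,0,0.008],[0,0,0.011],[0,0,0.013],[0,0,0.014],[0,0,0.014]],"delta_rot":[[0,0,0],[0,0,0],[0,0,0],[0,0,0],[0,0,0],[0,0,0]],"claw":[1,1,1,1,1,1]}'
python3 -m handwheel '{"dp":[[0,0,0.001],[0,0,0.002],[0,0,0.003],[0,0,0.003]],"delta_rot":[[0,0,0],[0,0,0],[0,0,0],[0,0,0]],"claw":[1,1,1,1]}'
```

```text
time_s: 4.85
position: [0.4889, 0.14, 0.0343]
tool_rot: [0.0, 1.0, 0.0, -0.0]
contact_force: [0.7, -0.4, 1.0]
grip_width: 0.0006
grip_force: 0.0
time_s: 5.25
position: [0.4892, 0.1401, 0.0316]
tool_rot: [-0.0, 1.0, 0.0, 0.0]
contact_force: [0.9, 0.8, 1.2]
grip_width: 0.0009
grip_force: 0.7
```

```bash

python3 -m handwheel '{"dp":[[0,0,0.001],[0,0,0.002],[0,0,0.003],[0,0,0.003]],"delta_rot":[[0,0,0],[0,0,0],[0,0,0],[0,0,0]],"claw":[1,1,1,1]}'
python3 -m handwheel '{"dp":[[0,0,0.001],[0,0,0.002],[0,0,0.003],[0,0,0.003]],"delta_rot":[[0,0,0],[0,0,0],[0,0,0],[0,0,0]],"claw":[1,1,1,1]}'
```

```text
time_s: 5.65
position: [0.4891, 0.1401, 0.0284]
tool_rot: [-0.0, 1.0, 0.0, 0.0]
contact_force: [0.3, 1.1, 1.2]
grip_width: 0.0003
grip_force: 0.5
time_s: 6.05
position: [0.4892, 0.1401, 0.026]
tool_rot: [0.0, 1.0, 0.0, 0.0]
contact_force: [-1.5, -0.3, 8.7]
grip_width: 0.0004
grip_force: 4.2
```

```bash

python3 -m handwheel '{"dp":[[0,0,0],[0,0,0],[0,0,0.001],[0,0,0.002],[0,0,0.002],[0,0,0.002]],"delta_rot":[[0,0,0],[0,0,0],[0,0,0],[0,0,0],[0,0,0],[0,0,0]],"claw":[1,1,1,1,1,1]}'
python3 -m handwheel '{"dp":[[0,0,0.001],[0,0,0.002],[0,0,0.002],[0,0,0.002]],"delta_rot":[[0,0,0],[0,0,0],[0,0,0],[0,0,0]],"claw":[1,1,1,1]}'
```

```text
time_s: 6.65
position: [0.4893, 0.1401, 0.0258]
tool_rot: [0.0, 1.0, 0.0, 0.0]
contact_force: [-7.8, -2.1, 27.6]
grip_width: 0.0009
grip_force: 13.6
time_s: 7.05
position: [0.4894, 0.1401, 0.0255]
tool_rot: [0.001, 1.0, 0.0, 0.001]
contact_force: [-12.3, -3.8, 46.3]
grip_width: 0.0003
grip_force: 23.1
```

The hard stop shows at TCP z≈0.0257 (28–46 N), with contact starting near 0.033, so the key has its full 7 mm travel. I'll lift and move over the middle key.

```bash

python3 -m handwheel '{"dp":[[0,0,-0.01],[0,0,-0.04],[0,0,-0.08],[0,0.04,-0.08],[0,0.08,-0.08],[0,0.12,-0.08],[0,0.16,-0.08],[0.001,0.195,-0.08],[0.001,0.195,-0.08],[0.001,0.195,-0.08]],"delta_rot":[[0,0,0],[0,0,0],[0,0,0],[0,0,0],[0,0,0],[0,0,0],[0,0,0],[0,0,0],[0,0,0],[0,0,0]],"claw":[1,1,1,1,1,1,1,1,1,1]}'
python3 - <<'E'
from station import *
from h import *
w=viewer.camera("wrist"); e=viewer.camera("side"); s=viewer.camera("scene")
print(proj(w,[[.49,y,z] for y,z in((.14,.043),(.06,.05),(-.055,.05))]).round(1).tolist())
r=lambda i:cv2.resize(i,(400,300),interpolation=cv2.INTER_CUBIC)
cv2.imwrite("pics/p4.png",np.vstack([cv2.resize(w["color"][80:290,:,::-1],(800,300)),np.hstack([r(e["color"][160:250,180:300,::-1]),r(s["color"][230:320,230:350,::-1])])]))
E
```

```text
time_s: 8.05
position: [0.4896, -0.0559, 0.1011]
tool_rot: [-0.0, 1.0, -0.001, -0.0]
contact_force: [0.5, -0.7, 0.4]
grip_width: 0.0001
grip_force: 0.0
[[19.7, 223.3], [117.6, 226.6], [277.3, 226.5]]
```

View pics/p4.png

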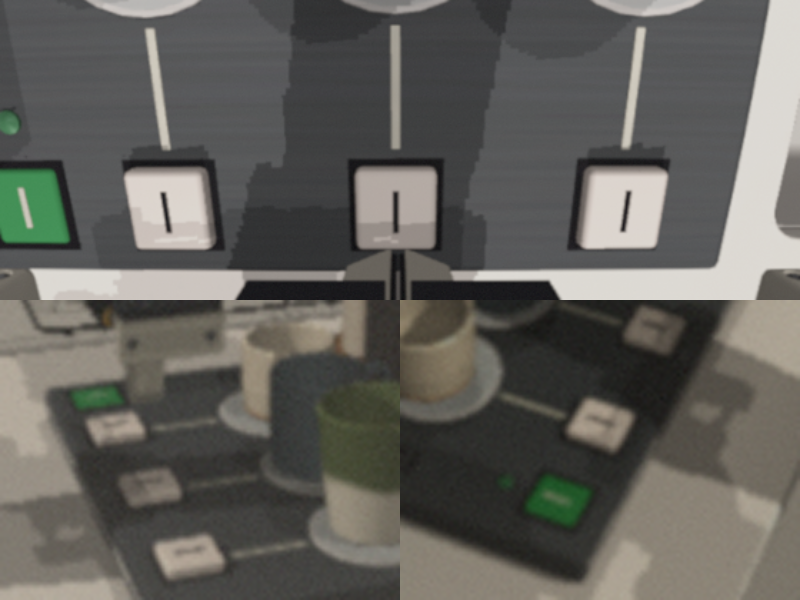

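The mains key is now flush-low and all the white keys are proud. The middle key is centred under the tips at wrist pixel (277,226). Pressing it now.

```bash

python3 -m handwheel '{"dp":[[0,0,0.03],[0,0,0.055],[0,0,0.063],[0,0,0.066],[0,0,0.068],[0,0,0.069],[0,0,0.07],[0,0,0.071],[0,0,0.072],[0,0,0.073],[0,0,0.074],[0,0,0.075],[0,0,0.076],[0,0,0.077],[0,0,0.078],[0,0,0.078],[0,0,0.078]],"delta_rot":[[0,0,0],[0,0,0],[0,0,0],[0,0,0],[0,0,0],[0,0,0],[0,0,0],[0,0,0],[0,0,0],[0,0,0],[0,0,0],[0,0,0],[0,0,0],[0,0,0],[0,0,0],[0,0,0],[0,0,0]],"claw":[1,1,1,1,1,1,1,1,1,1,1,1,1,1,1,1,1]}'
```

```text
time_s: 9.9
position: [0.491, -0.0549, 0.0258]
tool_rot: [0.0, 1.0, 0.0, 0.001]
contact_force: [-5.1, 2.7, 27.3]
grip_width: 0.0005
grip_force: 13.6
```

The hard stop is at the same height, with 27 N. Next is the left key at +0.115 in y, which is -0.115 in tool y.

```bash

python3 -m handwheel '{"dp":[[0,0,-0.01],[0,0,-0.04],[0,0,-0.078],[0,-0.04,-0.078],[0,-0.08,-0.078],[0,-0.115,-0.078],[0,-0.115,-0.078],[0,-0.115,-0.078]],"delta_rot":[[0,0,0],[0,0,0],[0,0,0],[0,0,0],[0,0,0],[0,0,0],[0,0,0],[0,0,0]],"claw":[1,1,1,1,1,1,1,1]}'
python3 -m handwheel '{"dp":[[0,0,0.03],[0,0,0.055],[0,0,0.063],[0,0,0.066],[0,0,0.068],[0,0,0.069],[0,0,0.07],[0,0,0.071],[0,0,0.072],[0,0,0.073],[0,0,0.074],[0,0,0.075],[0,0,0.076],[0,0,0.077],[0,0,0.078],[0,0,0.078],[0,0,0.078]],"delta_rot":[[0,0,0],[0,0,0],[0,0,0],[0,0,0],[0,0,0],[0,0,0],[0,0,0],[0,0,0],[0,0,0],[0,0,0],[0,0,0],[0,0,0],[0,0,0],[0,0,0],[0,0,0],[0,0,0],[0,0,0]],"claw":[1,1,1,1,1,1,1,1,1,1,1,1,1,1,1,1,1]}'
```

```text
time_s: 10.7
position: [0.4891, 0.0603, 0.101]
tool_rot: [0.0, 1.0, 0.001, -0.001]
contact_force: [-0.4, -1.2, 0.1]
grip_width: 0.0006
grip_force: 0.0
time_s: 12.4
position: [0.4908, 0.06, 0.0258]
tool_rot: [0.0, 1.0, 0.0, 0.001]
contact_force: [-4.5, -2.9, 27.7]
grip_width: 0.0005
grip_force: 13.8
```

```bash

python3 -m handwheel '{"dp":[[0,0,-0.01],[0,0,-0.05],[0,0,-0.1],[0,0,-0.15],[0,0,-0.17],[0,0,-0.17],[0,0,-0.17]],"delta_rot":[[0,0,0],[0,0,0],[0,0,0],[0,0,0],[0,0,0],[0,0,0],[0,0,0]],"claw":[1,1,1,1,1,1,1]}'
python3 - <<'E'
from station import *
from h import *
w=viewer.camera("wrist"); e=viewer.camera("side")
r=lambda i:cv2.resize(i,(400,300),interpolation=cv2.INTER_CUBIC)
cv2.imwrite("pics/p5.png",np.hstack([r(w["color"][...,::-1]),r(e["color"][150:270,180:340,::-1])]))
E
```

```text
time_s: 13.1
position: [0.4894, 0.0603, 0.1931]
tool_rot: [-0.0, 1.0, 0.001, -0.0]
contact_force: [-0.1, -0.2, -0.2]
grip_width: 0.0005
grip_force: 0.0
```

View pics/p5.png

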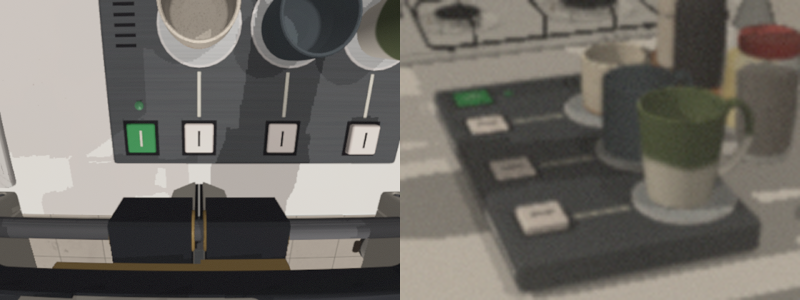

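The green, left and middle keys sit low. Only the right key, at (542,218) in the picture, is proud. The mugs and cup are unmoved and the arm is clear.

```bash
python3 -c "
from station import order
print(order.hand_in())"
```

```text
the job is handed in; nothing more can be done
None
```

I pressed the mains key, then the blue mug's key (middle), then the cream cup's key (left), each to its hard stop. The green mug's key is still up and nothing appears to have moved; I handed the job in at about 13 s, and no verdict came back.

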